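# Sort the mini preserve jars by lid colour

### The job

Sort the five little preserve jars by lid colour: each one is to stand upright in the tray of its own colour, including the blue one that somebody left in the wrong tray. They are glass, so set them down rather than dropping or knocking them over, and leave the trays and everything else on the flap where it is.

Things in the scene. Friction and masses are not known exactly. Their poses are not given: they have to be found in the camera images.
- jar_red1: mini glass preserve jar with a red twist lid, 43 mm in diameter, 45 mm tall (lid is the top 13 mm), about 90 g, round so it can be gripped at any yaw; origin: centre of its underside, z up. It starts standing on the flap close beside other things.
- jar_red2: mini glass preserve jar with a red twist lid, 43 mm in diameter, 45 mm tall (lid is the top 13 mm), about 90 g, round so it can be gripped at any yaw; origin: centre of its underside, z up. It starts standing on the flap close beside other things.
- jar_yellow1: mini glass preserve jar with a yellow twist lid, 43 mm in diameter, 45 mm tall (lid is the top 13 mm), about 90 g, round so it can be gripped at any yaw; origin: centre of its underside, z up. It starts standing on the flap close beside other things.
- jar_yellow2: mini glass preserve jar with a yellow twist lid, 43 mm in diameter, 45 mm tall (lid is the top 13 mm), about 90 g, round so it can be gripped at any yaw; origin: centre of its underside, z up. It starts standing on the flap close beside other things.
- jar_blue: mini glass preserve jar with a blue twist lid, 43 mm in diameter, 45 mm tall (lid is the top 13 mm), about 90 g, round so it can be gripped at any yaw; origin: centre of its underside, z up. It starts standing near the middle of either the red or the yellow tray, the wrong one.
- tray_red: shallow open red melamine tray, loose, 220 g: 144 mm long (its local x) by 74 mm wide (local y), 18 mm tall, walls and floor 4 mm thick (inside 136 x 66 mm, floor 4 mm above the flap); room for two jars side by side along its length. Origin: centre of its underside.
- tray_yellow: shallow open yellow melamine tray, loose, 220 g: 144 mm long (its local x) by 74 mm wide (local y), 18 mm tall, walls and floor 4 mm thick (inside 136 x 66 mm, floor 4 mm above the flap); room for two jars side by side along its length. Origin: centre of its underside.
- tray_blue: shallow open blue melamine tray, loose, 220 g: 144 mm long (its local x) by 74 mm wide (local y), 18 mm tall, walls and floor 4 mm thick (inside 136 x 66 mm, floor 4 mm above the flap); room for two jars side by side along its length. Origin: centre of its underside.
- preserve_pot: closed amber glass preserve pot with a steel lid, 68 mm in diameter, 88 mm tall, about 0.4 kg; origin centre of underside. Bystander.
- egg_cup: empty grey-green hard silicone egg cup, 50 mm in diameter, 58 mm tall, 60 g; origin centre of underside. Bystander.
- ramekin: empty white ceramic ramekin, 90 mm in diameter, 45 mm tall; origin centre of underside. Bystander.
- mug: white mug, 78 mm in diameter, 92 mm tall, its handle reaches about 35 mm out from the wall to its local +y; origin centre of underside. Bystander.
- milk_bottle: white milk bottle with a steel cap, 66 mm in diameter, 170 mm tall; origin centre of underside. Bystander, the tallest loose thing.
- teaspoon: steel teaspoon lying flat, 141 mm long along its local x with the bowl at +x, 30 mm wide and 8 mm high; origin in the middle of its length, on the flap. Bystander.
- toaster_corner (a point): foot of the nearest corner (the -x, -y one) of the matte black toaster at the left, fixed: from there it runs 280 mm to local +x and 160 mm to local +y, 190 mm tall; its lever stands 27 mm further out at the -x end, 155 mm up.
- crumb_lip (a point): outer edge of the grip of the toaster's grey plastic crumb tray, pulled out a little at the toaster's -y side, 24 mm above the flap; the tray is 212 mm wide along the toaster's x and slides along its y. Leave it alone. (At the far right, out of the way, stands a steel kettle 225 mm tall.)

How it is judged:
By the outcome, as a careful person would: the job done as asked, in the order asked, and still so for the second after the job is handed in, with the robot touching nothing.
It also fails if it takes over 72 s, if anything falls off the work surface, if the arm or the gripper's body presses on something with over 40 N, if the wrist force passes 120 N, or if a joint passes its speed limit or range.

### The arm

A 7-joint arm with a two-finger parallel gripper is mounted at the origin on the work surface. World frame = base frame: x ahead of the robot, y to its left, z up, the work surface at z = 0. Lengths are in m, angles in rad, forces in N, time in s.
With the tool pointing down it reaches from about 0.4 to 0.85 m from the base axis. Payload 10.4 kg.
Tool frame: the origin (TCP) lies at the very end of the fingers, on their centre line; the grasp point (between the pads) lies 19 mm behind it (manip.tcp_to_grasp is the z of the grasp point in the tool frame, in m); z points along the fingers, x is the direction in which the jaws open and shut, and the axes are right-handed (so a half turn about z gives the same grasp; the last joint's range is limited). The gripper opens to 85 mm and grips with 20 to 120 N. Pads are 22 mm wide; open, the fingers measure 114 mm over their backs; the gripper's body (76 mm by 85 mm) begins 54 mm behind the grasp point. The pads swing forward as they close: fully open they stand 13 mm farther back than shut.
Start: joints at [-1.211, 0.332, -0.065, 1.46, 0.022, 1.35, -0.088], TCP at [0.233, 0.58, 0.231] pointing down, gripper open.
Joint ranges: [-2.6, 2.6], [-0.5, 2.12], [-1.47, 1.34], [0.16, 2.42], [-1.27, 4.41], [0.06, 2.06], [-2.6, 2.6]. Speed limits (rad/s): [2.22, 2.22, 2.79, 2.79, 3.14, 3.14, 3.14].

### API

Orientations are given as a unit quaternion [x, y, z, w].
In Python, from workcell import manip gives the robot as it stands.
- The arm moves only by the tool servo_tool, never from a script. Its argument "moves" is a list of rows, each an object with "travel": the shift along the tool's x, y, z in mm, a list of three; "dr": the turn, a rotation vector about the tool's x, y, z in degrees, a list of three. A call has 1 to 12 rows; each row shifts and turns the commanded pose from where the row before left it, along the tool's axes as they then stand; what a row does not reach is not made up. A row lasts 1/8 s, in which the tool goes at most 62.5 mm and 10.7 degrees, less where a joint would pass 70% of its speed; a pose out of reach is approached as far as the arm can. A call is refused whole if a number of a shift passes 62.5 or a number of a turn 10.7, either way. A call with a gripper value outside its range is refused whole. "claw" is the closure, from 0 (fully open) to 1 (shut), set as the call begins (left out, the last holds). The fingers move at their own pace and stop on an object; "squeeze" is the grip in N (left out, the last holds). Time passes only in rows, so rows that do not move let the fingers close. It gives the time, the measured TCP pose, the force and the opening at its end, in the units of the state.
- manip.get_obs(): the state, without advancing time (a new reading comes with each control period).
- manip.camera(name): name is "scene" or "top" or "wrist"; returns the picture (480x640x3 uint8, blue, green, red); there is no depth.
- manip.calibration(name): a dict with "intrinsics" (3x3 intrinsics, pixels), "view" (4x4, takes a point from world to camera coordinates). Camera axes: x right, y down, z forward; pixel columns grow to the right and rows downward; lengths in m; the calibration is good to about 2 mm. A picture is of the moment at which its call begins: read the wrist's pose just before it. calibration takes no time and is no camera call; for the wrist camera it gives the pose at the moment of the call.
- manip.hand_in(): hands the job in, once; it reports no verdict.
The state is a dict: "clock": time; "joint_pos": joint angles; "joint_velocities": joint speeds; "tau": joint torques, N m; "position": TCP position; "ee_rot": TCP orientation; "ft_force": force on the tool from outside, world axes, zero at the start; "torque": the same for the moment, N m; "grip_width": opening from 0.0 (shut) to 1.0 (fully open).
Only numpy, scipy, OpenCV 4.12 (cv2) and the standard library are available. Lean on these libraries where they do the work, as an engineer would, in place of code of your own. Each camera call takes 0.05 s, during which the arm holds its last target. There are 200 camera calls.

## Working session

There is one attempt and no reset: what is moved stays moved. The work goes in short steps, Python scripts to look and compute and a tool call to move; the robot and the scene stay as the last step left them, time stands still between calls to the robot, and variables do not carry over. Pictures are saved under pics/ and viewed, on a budget of 10 in all, crops included, one or two more only if the job needs it, and the job is handed in when it is done.

Besides the shell and the picture viewer there is one more tool, called after "Request:" as name(argument=value, ...), one argument or row to a line, values as JSON. servo_tool: Moves the arm, as the interface text tells. Its arguments: {"type":"object","properties":{"moves":{"type":"array","items":{"type":"object","properties":{"travel":{"type":"array","items":{"type":"number"}},"dr":{"type":"array","items":{"type":"number"}}}}},"claw":{"type":"number"},"squeeze":{"type":"number"}},"required":["moves"]}

```bash
mkdir -p pics; python3 - <<'E'
from workcell import manip
import cv2,numpy as np
o=manip.get_obs();print({k:np.round(o[k],3).tolist() for k in('clock','position','ee_rot','grip_width')},manip.tcp_to_grasp)
for n in('top','scene'):
    cv2.imwrite(f'pics/{n}0.png',manip.camera(n));c=manip.calibration(n);print(n,np.round(c['intrinsics'],1).tolist(),np.round(c['view'],3).tolist())
E
```

```text
{'clock': 0.0, 'position': [0.233, 0.579, 0.231], 'ee_rot': [0.829, 0.56, -0.001, 0.0], 'grip_width': 1.0} -0.0187
top [[527.2, 0.0, 319.4], [0.0, 527.2, 242.6], [0.0, 0.0, 1.0]] [[-0.029, -1.0, -0.004, 0.058], [-0.989, 0.029, -0.143, 0.493], [0.143, 0.0, -0.99, 1.484], [0.0, 0.0, 0.0, 1.0]]
scene [[481.9, 0.0, 311.5], [0.0, 481.9, 239.2], [0.0, 0.0, 1.0]] [[-0.105, 0.994, -0.018, 0.028], [0.637, 0.053, -0.769, -0.289], [-0.764, -0.092, -0.639, 1.493], [0.0, 0.0, 0.0, 1.0]]
```

View pics/top0.png

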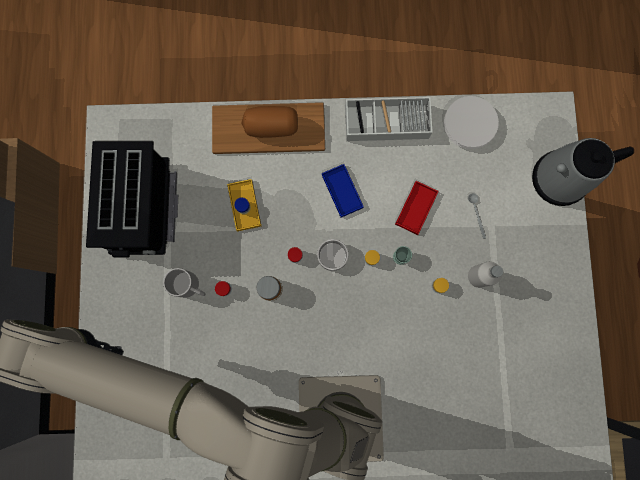

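View pics/scene0.png

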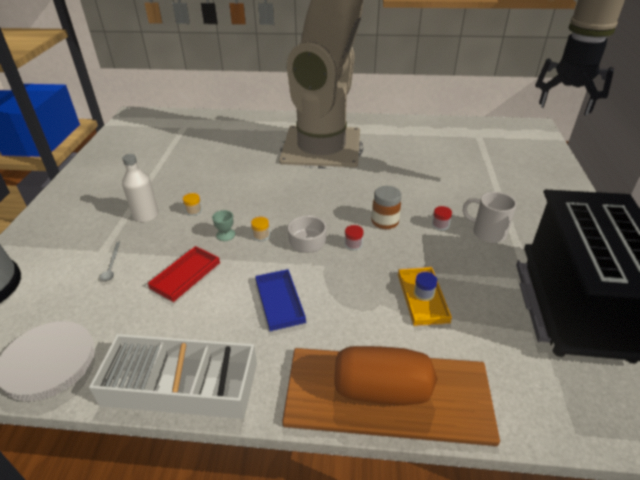

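Top view: red lids at (295,255) and (223,289), yellow lids at (372,257) and (441,286), blue lid at (242,205) in the yellow tray. The blue tray is at (343,190) and the red at (417,208). Scene view agrees.

```bash
cat > h.py <<'E'
from workcell import manip
import cv2,numpy as np
from scipy.spatial.transform import Rotation as R
def ray(n,px,z,c=None):
    c=c or manip.calibration(n);V=np.array(c['view']);K=np.array(c['intrinsics'])
    d=V[:3,:3].T@np.linalg.inv(K)@np.array([*px,1.]);o=-V[:3,:3].T@V[:3,3]
    return (o+d*(z-o[2])/d[2])[:2]
def masks(im):
    h,s,v=cv2.split(cv2.cvtColor(im,cv2.COLOR_BGR2HSV))
    ok=(s>150)&(v>60)
    return {'red':((h<5)|(h>174))&ok,'yellow':(h>17)&(h<32)&ok,'blue':(h>110)&(h<130)&ok}
def blobs(m,amin=40):
    cs,_=cv2.findContours(m.astype(np.uint8),cv2.RETR_EXTERNAL,cv2.CHAIN_APPROX_NONE)
    return [c for c in cs if cv2.contourArea(c)>amin]
def go(xy,z,yaw=None,rows=None,src=None):
    """tool-frame shift (mm) and turn (deg) from the current pose to a downward pose; yaw=world direction of jaw axis (deg)"""
    o=manip.get_obs();r=R.from_quat(o['ee_rot']);p=o['position']
    print('pos',np.round(p,4),'clock',round(o['clock'],2),'f',np.round(o['ft_force'],1),'w',round(o['grip_width'],3))
    xa=r.apply([1,0,0]);cur=np.degrees(np.arctan2(xa[1],xa[0]))
    if yaw is None: yaw=cur
    yaw=cur+(yaw-cur+90)%180-90
    t=np.radians(yaw);T=R.from_matrix(np.column_stack([[np.cos(t),np.sin(t),0],[np.sin(t),-np.cos(t),0],[0,0,-1]]))
    print('jaw yaw',round(cur,1),'->',round(yaw,1),'shift in present axes',np.round(r.inv().apply(np.array([*xy,z])-p)*1000,1),
     'in final axes',np.round(T.inv().apply(np.array([*xy,z])-p)*1000,1),'turn',np.round((r.inv()*T).as_rotvec(degrees=True),1),'j7',np.round(o['joint_pos'],2))
E
python3 - <<'E'
from h import *
for n in('top','scene'):
    im=cv2.imread(f'pics/{n}0.png')
    for k,m in masks(im).items():
        for c in blobs(m):
            (u,v),(a,b),_=cv2.minAreaRect(c);A=cv2.contourArea(c)
            if A<450:
                # blob covers lid top and part of side: take z mid of lid
                print(n,k,'lid',A,np.round([u,v]),np.round(ray(n,(u,v),.041+.004*(k=='blue')),3))
            elif A<3500:
                bx=cv2.boxPoints(cv2.minAreaRect(c));w=np.array([ray(n,p,.014) for p in bx])
                (x,y),(s1,s2),_=cv2.minAreaRect((w*1000).astype(np.float32));e=w[1]-w[0];f=w[2]-w[1];L=e if np.hypot(*e)>np.hypot(*f) else f
                print(n,k,'tray',A,np.round([x,y,s1,s2]),'yaw',np.round(np.degrees(np.arctan2(L[1],L[0]))%180,1))
for nm,px,z in[('pot',(268,288),.088),('ramekin',(333,255),.045),('eggcup',(403,255),.058),('mug',(178,282),.092),('mughandle',(203,292),.05),('bottle',(489,270),.17),('crumb',(176,205),.024)]:
    print(nm,np.round(ray('top',px,z),3))
E
```

```text
top red lid 152.5 [222. 288.] [0.372 0.324]
top red lid 143.0 [295. 254.] [0.463 0.116]
top red tray 1150.5 [ 595. -246.   74.  147.] yaw 152.4
top yellow lid 160.0 [441. 285.] [ 0.363 -0.297]
top yellow lid 153.0 [372. 257.] [ 0.448 -0.106]
top yellow tray 1132.0 [618. 265. 147.  74.] yaw 10.4
top blue lid 136.0 [242. 204.] [0.611 0.266]
top blue tray 1108.5 [654. -28. 146.  75.] yaw 21.8
scene red tray 1766.5 [ 594. -243.   93.  197.] yaw 155.0
scene red lid 173.5 [354. 232.] [0.469 0.119]
scene red lid 154.0 [442. 213.] [0.377 0.326]
scene yellow tray 1454.0 [619. 271. 199.  89.] yaw 6.4
scene yellow lid 183.0 [260. 224.] [ 0.453 -0.103]
scene yellow lid 159.0 [191. 199.] [ 0.368 -0.294]
scene blue lid 185.0 [426. 281.] [0.617 0.27 ]
scene blue tray 1511.5 [657. -22. 157.  77.] yaw 18.5
scene blue lid 98.5 [ 20. 123.] [ 0.    -0.975]
scene blue tray 820.0 [-202. -992.  702.  140.] yaw 35.1
pot [0.365 0.188]
ramekin [0.456 0.006]
eggcup [ 0.449 -0.192]
mug [0.388 0.435]
mughandle [0.361 0.375]
bottle [ 0.39  -0.396]
crumb [0.62  0.461]
```

```bash
python3 -c "
from h import *
go((.614,.268),.14,10)"
```

```text
pos [0.2334 0.5795 0.2306] clock 0.1 f [-0.   0.6  0.3] w 1.001
jaw yaw 68.1 -> 10.0 shift in present axes [-146.6  469.4   90.8] in final axes [320.8 372.8  90.6] turn [ 0.   0.1 58.1] j7 [-1.21  0.33 -0.06  1.46  0.02  1.35 -0.09]
```

Request:
servo_tool(
  moves=[
    {"travel": [0,0,0],"dr": [0,0,9.7]},
    {"travel": [0,0,0],"dr": [0,0,9.7]},
    {"travel": [0,0,0],"dr": [0,0,9.7]},
    {"travel": [0,0,0],"dr": [0,0,9.7]},
    {"travel": [0,0,0],"dr": [0,0,9.7]},
    {"travel": [0,0,0],"dr": [0,0,9.6]},
    {"travel": [32,37,5],"dr": [0,0,0]},
    {"travel": [32,37,5],"dr": [0,0,0]},
    {"travel": [32,37,5],"dr": [0,0,0]},
    {"travel": [32,37,5],"dr": [0,0,0]},
    {"travel": [32,37,5],"dr": [0,0,0]},
    {"travel": [32,37,5],"dr": [0,0,0]},
  ],
  claw=0,
  squeeze=30,
)

```text
clock: 1.6
position: [0.4619, 0.3931, 0.2009]
ee_rot: [0.996, 0.087, -0.0, 0.0]
ft_force: [0.2, 0.9, -0.8]
grip_width: 0.999
```

Request:
servo_tool(
  moves=[
    {"travel": [32,37,15],"dr": [0,0,0]},
    {"travel": [32,37,15],"dr": [0,0,0]},
    {"travel": [32,37,15],"dr": [0,0,0]},
    {"travel": [32,37,15],"dr": [0,0,0]},
    {"travel": [0,0,0],"dr": [0,0,0]},
  ],
)

```text
clock: 2.22
position: [0.6147, 0.2654, 0.1391]
ee_rot: [0.996, 0.084, -0.001, 0.002]
ft_force: [0.5, 0.4, 0.4]
grip_width: 0.998
```

```bash
python3 -c "
from h import *
go((.614,.268),.02,10)
c=manip.calibration('wrist');im=manip.camera('wrist');cv2.imwrite('pics/w0.png',im)
for k,m in masks(im).items():
  for b in blobs(m,400):
    (u,v),r=cv2.minEnclosingCircle(b);print(k,cv2.contourArea(b),round(u),round(v),round(r),ray('wrist',(u,v),.049,c))"
```

```text
pos [0.6147 0.2654 0.1391] clock 2.23 f [0.5 0.4 0.4] w 0.998
jaw yaw 9.6 -> 10.0 shift in present axes [ -0.   -3.1 119.1] in final axes [ -0.2  -2.6 119.1] turn [ 0.2  0.1 -0.4] j7 [-0.69  0.5   0.3   1.46 -0.15  1.21 -0.21]
yellow 22866.0 318 233 123 [0.61398811 0.27520355]
blue 4022.5 312 241 37 [0.6114007  0.27012607]
```

View pics/w0.png

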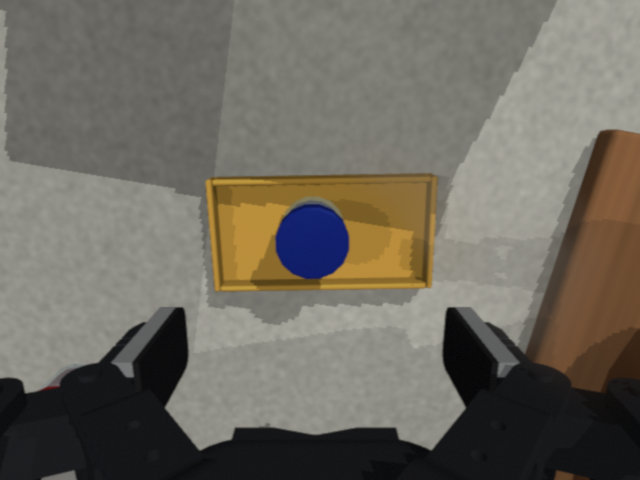

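Wrist view: blue lid at (312,241), tray rim from (208,178) to (437,290), aligned with the jaws. Descending and gripping.

Request:
servo_tool(
  moves=[
    {"travel": [-2.4,-5,35],"dr": [0,0,0]},
    {"travel": [0,0,35],"dr": [0,0,0]},
    {"travel": [0,0,30],"dr": [0,0,0]},
    {"travel": [0,0,19],"dr": [0,0,0]},
    {"travel": [0,0,0],"dr": [0,0,0]},
  ],
)

```text
clock: 2.9
position: [0.6083, 0.2757, 0.0213]
ee_rot: [0.996, 0.087, -0.001, 0.0]
ft_force: [0.0, 0.3, 0.9]
grip_width: 0.997
```

Request:
servo_tool(
  moves=[
    {"travel": [0,0,0],"dr": [0,0,0]},
    {"travel": [0,0,0],"dr": [0,0,0]},
    {"travel": [0,0,0],"dr": [0,0,0]},
    {"travel": [0,0,0],"dr": [0,0,0]},
    {"travel": [0,0,0],"dr": [0,0,0]},
    {"travel": [0,0,0],"dr": [0,0,0]},
  ],
  claw=1,
)

```text
clock: 3.65
position: [0.6101, 0.2756, 0.0237]
ee_rot: [0.996, 0.087, 0.001, -0.0]
ft_force: [-1.4, 0.4, 5.9]
grip_width: 0.493
```

Request:
servo_tool(
  moves=[
    {"travel": [0,0,-10],"dr": [0,0,0]},
    {"travel": [0,0,-30],"dr": [0,0,0]},
    {"travel": [0,0,-40],"dr": [0,0,0]},
    {"travel": [0,0,-30],"dr": [0,0,0]},
    {"travel": [0,0,0],"dr": [0,0,0]},
  ],
)

```text
clock: 4.28
position: [0.6109, 0.2758, 0.1357]
ee_rot: [0.996, 0.087, 0.002, -0.001]
ft_force: [1.1, 0.0, -1.1]
grip_width: 0.49
```

```bash
python3 -c "
from h import *
go((.655,-.026),.13,21)
c=manip.calibration('wrist');im=manip.camera('wrist');cv2.imwrite('pics/w1.png',im)
m=masks(im)['yellow']
for b in blobs(m,400):
  w=np.array([ray('wrist',p,.018,c) for p in cv2.boxPoints(cv2.minAreaRect(b))])*1000
  print('ytray',cv2.minAreaRect(w.astype(np.float32)))
for n in('top','scene'):
  im=cv2.imread(f'pics/{n}0.png')"
```

```text
pos [0.6109 0.2758 0.1357] clock 4.28 f [ 1.1  0.  -1.1] w 0.49
jaw yaw 10.0 -> 21.0 shift in present axes [ -8.8 304.9   5.1] in final axes [-67.  297.6   5.7] turn [ -0.1  -0.3 -11. ] j7 [-0.7   0.5   0.29  1.47 -0.15  1.2  -0.22]
ytray ((616.584228515625, 267.4388122558594), (148.39259338378906, 74.88821411132812), 10.126801490783691)
```

Request:
servo_tool(
  moves=[
    {"travel": [0,0,0],"dr": [0,0,-5.5]},
    {"travel": [0,0,0],"dr": [0,0,-5.5]},
    {"travel": [-7,30,0],"dr": [0,0,0]},
    {"travel": [-12,50,0],"dr": [0,0,0]},
    {"travel": [-12,52,0],"dr": [0,0,0]},
    {"travel": [-12,52,0],"dr": [0,0,0]},
    {"travel": [-12,50,0],"dr": [0,0,0]},
    {"travel": [-8,38,0],"dr": [0,0,0]},
    {"travel": [-4,20,0],"dr": [0,0,0]},
    {"travel": [0,0,0],"dr": [0,0,0]},
    {"travel": [0,0,0],"dr": [0,0,0]},
  ],
)

```text
clock: 5.7
position: [0.6512, -0.0187, 0.1318]
ee_rot: [0.983, 0.183, -0.0, -0.001]
ft_force: [0.1, -0.3, -0.7]
grip_width: 0.487
```

```bash
python3 -c "
from h import *
go((.653,-.021),.025,21)
c=manip.calibration('wrist');im=manip.camera('wrist');cv2.imwrite('pics/w1.png',im)
for b in blobs(masks(im)['blue'],400):
  print(cv2.minAreaRect(b))"
```

```text
pos [ 0.6512 -0.0187  0.1318] clock 5.7 f [ 0.1 -0.3 -0.7] w 0.487
jaw yaw 21.1 -> 21.0 shift in present axes [  0.9   2.9 106.8] in final axes [  0.9   2.8 106.8] turn [-0.1  0.   0.1] j7 [-0.3   0.47  0.35  1.52 -0.17  1.18  0.45]
((313.05230712890625, 364.06298828125), (132.1893310546875, 132.0857696533203), 68.74949645996094)
((312.75628662109375, 248.46275329589844), (114.71925354003906, 228.34402465820312), 89.22578430175781)
```

View pics/w1.png

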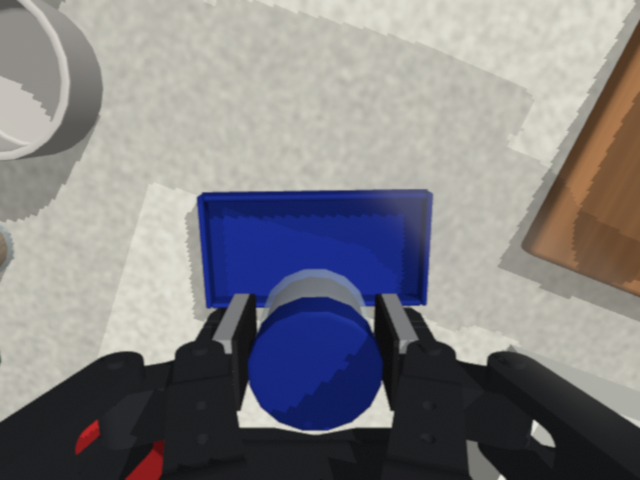

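Jar held upright, lid at (313,364), blue tray centred at (313,248) square to the jaws.

```bash
python3 -c "
from h import *
c=manip.calibration('wrist')
print(ray('wrist',(313,364),.157,c),ray('wrist',(312.8,248.5),.015,c))"
```

```text
[ 0.65154241 -0.02225008] [ 0.65181483 -0.02503537]
```

Request:
servo_tool(
  moves=[
    {"travel": [0,2.5,30],"dr": [0,0,0]},
    {"travel": [0,0,35],"dr": [0,0,0]},
    {"travel": [0,0,25],"dr": [0,0,0]},
    {"travel": [0,0,12],"dr": [0,0,0]},
    {"travel": [0,0,4],"dr": [0,0,0]},
    {"travel": [0,0,1.5],"dr": [0,0,0]},
    {"travel": [0,0,0],"dr": [0,0,0]},
    {"travel": [0,0,0],"dr": [0,0,0]},
  ],
)

```text
clock: 6.75
position: [0.6527, -0.0237, 0.0255]
ee_rot: [0.983, 0.182, 0.001, -0.0]
ft_force: [-0.8, 0.1, -0.0]
grip_width: 0.492
```

Request:
servo_tool(
  moves=[
    {"travel": [0,0,1.5],"dr": [0,0,0]},
    {"travel": [0,0,0],"dr": [0,0,0]},
  ],
)

```text
clock: 7.0
position: [0.6525, -0.0238, 0.0237]
ee_rot: [0.983, 0.182, 0.0, -0.0]
ft_force: [-1.2, -0.2, 2.8]
grip_width: 0.489
```

Contact (+2.8 N). Release and go for the red jar near the ramekin.

Request:
servo_tool(
  moves=[
    {"travel": [0,0,0],"dr": [0,0,0]},
    {"travel": [0,0,0],"dr": [0,0,0]},
    {"travel": [0,0,0],"dr": [0,0,0]},
    {"travel": [0,0,0],"dr": [0,0,0]},
    {"travel": [0,0,-20],"dr": [0,0,0]},
    {"travel": [0,0,-35],"dr": [0,0,5]},
    {"travel": [0,0,-35],"dr": [0,0,8]},
    {"travel": [0,0,-25],"dr": [0,0,8]},
    {"travel": [0,0,0],"dr": [0,0,0]},
    {"travel": [0,0,0],"dr": [0,0,0]},
  ],
  claw=0,
)

```text
clock: 8.25
position: [0.652, -0.0235, 0.1382]
ee_rot: [1.0, 0.001, -0.0, -0.0]
ft_force: [0.1, 0.2, 0.0]
grip_width: 1.002
```

```bash
python3 -c "
from h import *
go((.466,.1175),.13,0)"
```

```text
pos [ 0.652  -0.0235  0.1382] clock 8.25 f [0.1 0.2 0. ] w 1.002
jaw yaw 0.1 -> 0.0 shift in present axes [-185.7 -141.4    8.3] in final axes [-186.  -141.     8.2] turn [-0.   0.   0.1] j7 [-0.35  0.47  0.43  1.52 -0.21  1.19  0.11]
```

Request:
servo_tool(
  moves=[
    {"travel": [-20,-15,0],"dr": [0,0,0]},
    {"travel": [-45,-34,0],"dr": [0,0,0]},
    {"travel": [-45,-34,0],"dr": [0,0,0]},
    {"travel": [-40,-30,0],"dr": [0,0,0]},
    {"travel": [-25,-19,0],"dr": [0,0,0]},
    {"travel": [-11,-9,0],"dr": [0,0,0]},
    {"travel": [0,0,0],"dr": [0,0,0]},
    {"travel": [0,0,0],"dr": [0,0,0]},
  ],
)

```text
clock: 9.25
position: [0.4672, 0.1164, 0.1382]
ee_rot: [1.0, -0.001, 0.0, 0.0]
ft_force: [-0.3, 0.5, 0.1]
grip_width: 1.0
```

```bash
cat >> h.py <<'E'
def lids(z=.045):
    c=manip.calibration('wrist');im=manip.camera('wrist')
    for k,m in masks(im).items():
        for b in blobs(m,400):
            (u,v),r=cv2.minEnclosingCircle(b);print(k,cv2.contourArea(b),round(u),round(v),round(r),np.round(ray('wrist',(u,v),z,c),4))
    return im
E
python3 -c "
from h import *
go((.466,.1175),.02,0);lids()"
```

```text
pos [0.4672 0.1164 0.1382] clock 9.25 f [-0.3  0.5  0.1] w 1.0
jaw yaw -0.1 -> 0.0 shift in present axes [ -1.2  -1.2 118.2] in final axes [ -1.2  -1.1 118.2] turn [ 0.  -0.  -0.1] j7 [-0.67  0.09  0.35  1.96 -0.03  1.09 -0.31]
red 3969.0 308 244 37 [0.4623 0.1193]
yellow 9642.5 546 26 97 [0.5827 0.2324]
blue 673.0 606 382 34 [0.6481 0.0296]
```

Request:
servo_tool(
  moves=[
    {"travel": [-3,-2,30],"dr": [0,0,0]},
    {"travel": [0,0,40],"dr": [0,0,0]},
    {"travel": [0,0,30],"dr": [0,0,0]},
    {"travel": [0,0,15],"dr": [0,0,0]},
    {"travel": [0,0,5],"dr": [0,0,0]},
    {"travel": [0,0,0],"dr": [0,0,0]},
  ],
)

```text
clock: 10.05
position: [0.4639, 0.1194, 0.0188]
ee_rot: [1.0, -0.0, 0.0, -0.0]
ft_force: [0.7, -1.2, 0.1]
grip_width: 1.001
```

Request:
servo_tool(
  moves=[
    {"travel": [0,0,0],"dr": [0,0,0]},
    {"travel": [0,0,0],"dr": [0,0,0]},
    {"travel": [0,0,0],"dr": [0,0,0]},
    {"travel": [0,0,0],"dr": [0,0,0]},
    {"travel": [0,0,0],"dr": [0,0,0]},
  ],
  claw=1,
)

```text
clock: 10.68
position: [0.4637, 0.1196, 0.019]
ee_rot: [1.0, -0.0, 0.0, -0.0]
ft_force: [-0.6, -0.8, 6.5]
grip_width: 0.495
```

Request:
servo_tool(
  moves=[
    {"travel": [0,0,-10],"dr": [0,0,0]},
    {"travel": [0,0,-30],"dr": [0,0,0]},
    {"travel": [0,0,-40],"dr": [0,0,9]},
    {"travel": [0,0,-40],"dr": [0,0,9]},
    {"travel": [0,0,-10],"dr": [0,0,9]},
    {"travel": [0,0,0],"dr": [0,0,0]},
    {"travel": [0,0,0],"dr": [0,0,0]},
  ],
)

```text
clock: 11.55
position: [0.4628, 0.1193, 0.1477]
ee_rot: [0.973, -0.232, -0.0, 0.0]
ft_force: [-0.7, 0.2, -1.5]
grip_width: 0.491
```

```bash
python3 -c "
from h import *
a=np.radians(-27);u=np.array([np.cos(a),np.sin(a)]);t=np.array([.595,-.245])
print(t+.034*u,t-.034*u)
go(t+.034*u,.145,-27)"
```

```text
[ 0.62529422 -0.26043568] [ 0.56470578 -0.22956432]
pos [0.4628 0.1193 0.1477] clock 11.55 f [-0.7  0.2 -1.5] w 0.491
jaw yaw -26.8 -> -27.0 shift in present axes [316.4 265.5   2.7] in final axes [317.1 264.5   2.7] turn [0.  0.  0.2] j7 [-0.72  0.07  0.39  1.96 -0.03  1.12 -0.79]
```

Request:
servo_tool(
  moves=[
    {"travel": [20,17,0],"dr": [0,0,0]},
    {"travel": [38,32,0],"dr": [0,0,0]},
    {"travel": [43,36,0],"dr": [0,0,0]},
    {"travel": [43,36,0],"dr": [0,0,0]},
    {"travel": [43,36,0],"dr": [0,0,0]},
    {"travel": [43,36,0],"dr": [0,0,0]},
    {"travel": [38,32,0],"dr": [0,0,0]},
    {"travel": [30,25,0],"dr": [0,0,0]},
    {"travel": [18,14.5,0],"dr": [0,0,0]},
    {"travel": [0,0,0],"dr": [0,0,0]},
    {"travel": [0,0,0],"dr": [0,0,0]},
  ],
)

```text
clock: 12.92
position: [0.6242, -0.2589, 0.1473]
ee_rot: [0.973, -0.233, -0.001, -0.0]
ft_force: [0.8, 0.5, -1.0]
grip_width: 0.494
```

```bash
cat >> h.py <<'E'
def tray(col):
    "tray seen below the held jar: contour corners on the rim plane"
    c=manip.calibration('wrist');im=manip.camera('wrist');cv2.imwrite('pics/t_%s.png'%col,im)
    for b in blobs(masks(im)[col],1500):
        r=cv2.minAreaRect(b);w=np.array([ray('wrist',p,.017,c) for p in cv2.boxPoints(r)])*1000
        print(col,np.round(r[0]),np.round(r[1]),'->',cv2.minAreaRect(w.astype(np.float32)))
E
python3 -c "
from h import *
go((.6253,-.2604),.0205,-27);tray('red')"
```

```text
pos [ 0.6242 -0.2589  0.1473] clock 12.93 f [ 0.8  0.5 -1. ] w 0.494
jaw yaw -26.9 -> -27.0 shift in present axes [  1.8   0.9 126.8] in final axes [  1.6   0.8 126.8] turn [-0.   0.1  0.1] j7 [-0.1   0.55  0.6   1.44 -0.32  1.25  0.07]
red [314. 351.] [136. 135.] -> ((580.9371337890625, -338.5419616699219), (103.4337158203125, 110.064208984375), 9.037205696105957)
red [267. 230.] [221. 110.] -> ((594.3154907226562, -243.22305297851562), (74.41613006591797, 150.40626525878906), 62.27903747558594)
```

View pics/t_red.png

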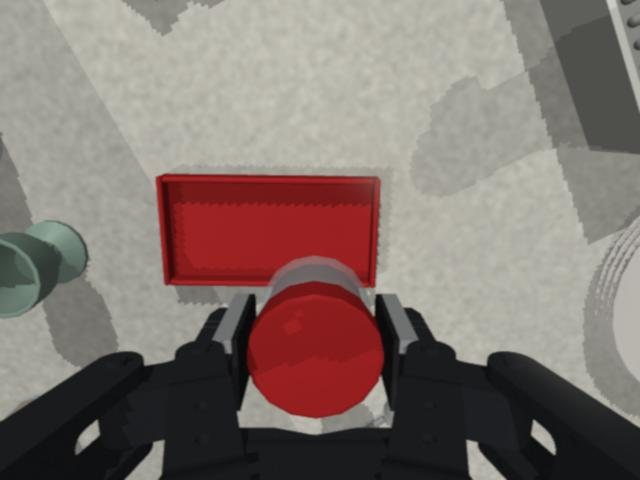

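Tray rim (158,175)–(380,287) is square to the jaws, jar over its right half. Setting down.

Request:
servo_tool(
  moves=[
    {"travel": [0.5,0,30],"dr": [0,0,0]},
    {"travel": [0,0,40],"dr": [0,0,0]},
    {"travel": [0,0,30],"dr": [0,0,0]},
    {"travel": [0,0,14],"dr": [0,0,0]},
    {"travel": [0,0,6],"dr": [0,0,0]},
    {"travel": [0,0,3],"dr": [0,0,0]},
    {"travel": [0,0,1],"dr": [0,0,0]},
    {"travel": [0,0,0.5],"dr": [0,0,0]},
    {"travel": [0,0,0],"dr": [0,0,0]},
  ],
)

```text
clock: 14.1
position: [0.6252, -0.2601, 0.0242]
ee_rot: [0.972, -0.234, 0.0, -0.0]
ft_force: [-0.4, -0.1, -0.7]
grip_width: 0.491
```

Request:
servo_tool(
  moves=[
    {"travel": [0,0,1.5],"dr": [0,0,0]},
    {"travel": [0,0,0],"dr": [0,0,0]},
  ],
)

```text
clock: 14.35
position: [0.6253, -0.2602, 0.0231]
ee_rot: [0.972, -0.234, 0.0, -0.0]
ft_force: [-2.1, 1.2, 5.4]
grip_width: 0.489
```

Request:
servo_tool(
  moves=[
    {"travel": [0,0,0],"dr": [0,0,0]},
    {"travel": [0,0,0],"dr": [0,0,0]},
    {"travel": [0,0,0],"dr": [0,0,0]},
    {"travel": [0,0,0],"dr": [0,0,0]},
    {"travel": [0,0,-20],"dr": [0,0,0]},
    {"travel": [0,0,-35],"dr": [0,0,-9]},
    {"travel": [0,0,-35],"dr": [0,0,-9]},
    {"travel": [0,0,-25],"dr": [0,0,-9]},
    {"travel": [0,0,0],"dr": [0,0,0]},
    {"travel": [0,0,0],"dr": [0,0,0]},
  ],
  claw=0,
)

```text
clock: 15.6
position: [0.6248, -0.2599, 0.1372]
ee_rot: [1.0, -0.002, -0.0, -0.0]
ft_force: [0.3, -0.2, -0.4]
grip_width: 0.999
```

```bash
python3 -c "
from h import *
go((.375,.325),.14,0)"
```

```text
pos [ 0.6248 -0.2599  0.1372] clock 15.6 f [ 0.3 -0.2 -0.4] w 0.999
jaw yaw -0.2 -> 0.0 shift in present axes [-251.6 -584.1   -2.6] in final axes [-249.8 -584.9   -2.8] turn [-0.   0.  -0.2] j7 [-0.02  0.54  0.5   1.45 -0.27  1.22  0.5 ]
```

Request:
servo_tool(
  moves=[
    {"travel": [-10,-23,0],"dr": [0,0,0]},
    {"travel": [-20,-46,0],"dr": [0,0,0]},
    {"travel": [-22,-52,0],"dr": [0,0,0]},
    {"travel": [-22,-52,0],"dr": [0,0,0]},
    {"travel": [-22,-52,0],"dr": [0,0,0]},
    {"travel": [-22,-52,0],"dr": [0,0,0]},
    {"travel": [-22,-52,0],"dr": [0,0,0]},
    {"travel": [-22,-52,0],"dr": [0,0,0]},
    {"travel": [-22,-52,0],"dr": [0,0,0]},
    {"travel": [-22,-52,0],"dr": [0,0,0]},
    {"travel": [-22,-52,0],"dr": [0,0,0]},
    {"travel": [-22,-47,0],"dr": [0,0,0]},
  ],
)

```text
clock: 17.1
position: [0.3738, 0.3255, 0.1365]
ee_rot: [1.0, -0.001, -0.001, 0.0]
ft_force: [0.8, -0.2, -0.5]
grip_width: 0.995
```

Request:
servo_tool(
  moves=[
    {"travel": [0,0,0],"dr": [0,0,0]},
    {"travel": [0,0,0],"dr": [0,0,0]},
  ],
)

```text
clock: 17.35
position: [0.3752, 0.3232, 0.1365]
ee_rot: [1.0, -0.001, -0.0, 0.001]
ft_force: [0.9, 0.3, -0.3]
grip_width: 0.999
```

```bash
python3 -c "
from h import *
go((.375,.325),.02,0);cv2.imwrite('pics/w2.png',lids())"
```

```text
pos [0.3752 0.3232 0.1365] clock 17.35 f [ 0.9  0.3 -0.3] w 0.999
jaw yaw -0.1 -> 0.0 shift in present axes [-1.000e-01 -1.900e+00  1.165e+02] in final axes [ -0.2  -1.8 116.5] turn [ 0.1  0.1 -0.1] j7 [-0.91  0.13  0.12  1.92 -0.02  1.1  -0.79]
red 4035.0 309 242 37 [0.371  0.3274]
yellow 7086.5 606 324 67 [0.5484 0.2765]
```

View pics/w2.png

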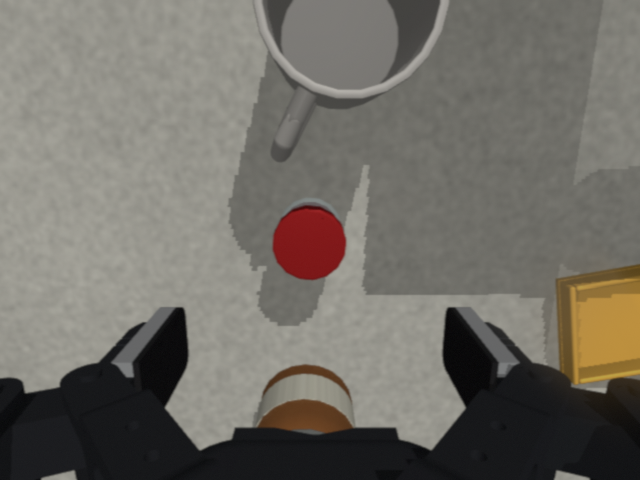

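Red lid at (309,242), mug handle tip at (283,155) clear of the jaws.

Request:
servo_tool(
  moves=[
    {"travel": [-2,-2.5,30],"dr": [0,0,0]},
    {"travel": [0,0,40],"dr": [0,0,0]},
    {"travel": [0,0,28],"dr": [0,0,0]},
    {"travel": [0,0,14],"dr": [0,0,0]},
    {"travel": [0,0,5],"dr": [0,0,0]},
    {"travel": [0,0,0],"dr": [0,0,0]},
  ],
)

```text
clock: 18.15
position: [0.3739, 0.3267, 0.0209]
ee_rot: [1.0, -0.001, 0.0, -0.0]
ft_force: [0.5, -0.1, -0.0]
grip_width: 0.996
```

Request:
servo_tool(
  moves=[
    {"travel": [0,0,0],"dr": [0,0,0]},
    {"travel": [0,0,0],"dr": [0,0,0]},
    {"travel": [0,0,0],"dr": [0,0,0]},
    {"travel": [0,0,0],"dr": [0,0,0]},
    {"travel": [0,0,0],"dr": [0,0,0]},
  ],
  claw=1,
)

```text
clock: 18.77
position: [0.3736, 0.3269, 0.021]
ee_rot: [1.0, -0.0, 0.0, -0.0]
ft_force: [-1.8, -1.1, 6.7]
grip_width: 0.49
```

Request:
servo_tool(
  moves=[
    {"travel": [0,0,-10],"dr": [0,0,0]},
    {"travel": [0,0,-30],"dr": [0,0,0]},
    {"travel": [0,0,-40],"dr": [0,0,0]},
    {"travel": [0,0,-40],"dr": [0,0,9]},
    {"travel": [0,0,-10],"dr": [0,0,9]},
    {"travel": [0,0,0],"dr": [0,0,9]},
    {"travel": [0,0,0],"dr": [0,0,0]},
    {"travel": [0,0,0],"dr": [0,0,0]},
  ],
)

```text
clock: 19.77
position: [0.3732, 0.3265, 0.1503]
ee_rot: [0.973, -0.232, -0.0, 0.0]
ft_force: [-0.1, -0.6, -1.4]
grip_width: 0.492
```

```bash
python3 -c "
from h import *
go((.564,-.2275),.145,-27.3)"
```

```text
pos [0.3732 0.3265 0.1503] clock 19.77 f [-0.1 -0.6 -1.4] w 0.492
jaw yaw -26.8 -> -27.3 shift in present axes [420.3 408.3   5.4] in final axes [423.6 404.8   5.3] turn [0.  0.  0.5] j7 [-0.95  0.11  0.15  1.91 -0.02  1.13 -1.26]
```

Request:
servo_tool(
  moves=[
    {"travel": [18,18,0],"dr": [0,0,0]},
    {"travel": [36,35,0],"dr": [0,0,0]},
    {"travel": [40,39,0],"dr": [0,0,0]},
    {"travel": [40,39,0],"dr": [0,0,0]},
    {"travel": [40,39,0],"dr": [0,0,0]},
    {"travel": [40,39,0],"dr": [0,0,0]},
    {"travel": [40,39,0],"dr": [0,0,0]},
    {"travel": [40,39,0],"dr": [0,0,0]},
    {"travel": [40,39,0],"dr": [0,0,0]},
    {"travel": [40,38,0],"dr": [0,0,0]},
    {"travel": [30,29,0],"dr": [0,0,0]},
    {"travel": [16,15,0],"dr": [0,0,0.4]},
  ],
)

```text
clock: 21.28
position: [0.5619, -0.2304, 0.1499]
ee_rot: [0.972, -0.237, -0.0, 0.001]
ft_force: [0.4, 0.4, -0.8]
grip_width: 0.488
```

Request:
servo_tool(
  moves=[
    {"travel": [0,0,0],"dr": [0,0,0]},
    {"travel": [0,0,0],"dr": [0,0,0]},
  ],
)

```text
clock: 21.52
position: [0.5619, -0.2267, 0.15]
ee_rot: [0.972, -0.236, -0.0, -0.0]
ft_force: [0.1, -0.3, -1.2]
grip_width: 0.488
```

```bash
python3 -c "
from h import *
go((.564,-.2275),.0245,-27.3);tray('red')"
```

```text
pos [ 0.5619 -0.2267  0.15  ] clock 21.52 f [ 0.1 -0.3 -1.2] w 0.488
jaw yaw -27.3 -> -27.3 shift in present axes [  2.3  -0.2 125.5] in final axes [  2.2  -0.3 125.5] turn [-0.   0.1 -0. ] j7 [-0.19  0.39  0.63  1.65 -0.25  1.18  0.02]
red [314. 345.] [134. 134.] -> ((519.6029663085938, -303.6122131347656), (103.04714965820312, 108.51795959472656), 10.426576614379883)
red [368. 230.] [206. 108.] -> ((593.14404296875, -242.78575134277344), (73.48796081542969, 141.07736206054688), 61.18403625488281)
```

View pics/t_red.png

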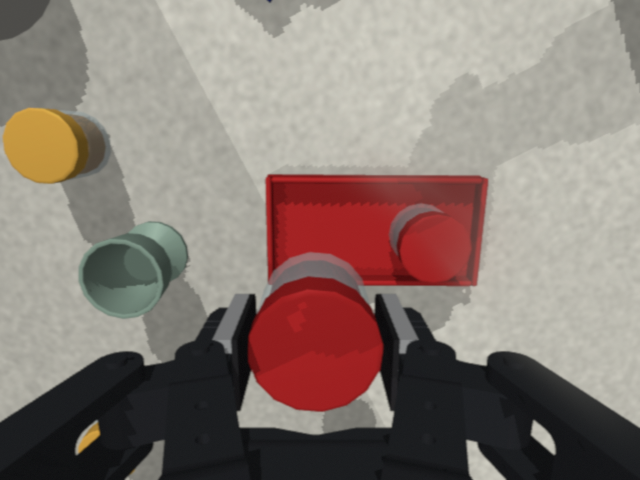

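First red jar stands in its tray at (435,245); held jar is over the free half. Lowering; will release with partial opening.

Request:
servo_tool(
  moves=[
    {"travel": [0,0,30],"dr": [0,0,0]},
    {"travel": [0,0,40],"dr": [0,0,0]},
    {"travel": [0,0,30],"dr": [0,0,0]},
    {"travel": [0,0,14],"dr": [0,0,0]},
    {"travel": [0,0,6],"dr": [0,0,0]},
    {"travel": [0,0,3],"dr": [0,0,0]},
    {"travel": [0,0,1.5],"dr": [0,0,0]},
    {"travel": [0,0,1],"dr": [0,0,0]},
    {"travel": [0,0,0],"dr": [0,0,0]},
  ],
)

```text
clock: 22.7
position: [0.5623, -0.2278, 0.0251]
ee_rot: [0.971, -0.237, 0.0, -0.0]
ft_force: [0.6, 0.6, -0.6]
grip_width: 0.492
```

Request:
servo_tool(
  moves=[
    {"travel": [0,0,1.2],"dr": [0,0,0]},
    {"travel": [0,0,0],"dr": [0,0,0]},
  ],
)

```text
clock: 22.95
position: [0.5623, -0.2278, 0.025]
ee_rot: [0.971, -0.237, 0.0, -0.0]
ft_force: [-4.8, 2.6, 13.6]
grip_width: 0.489
```

Request:
servo_tool(
  moves=[
    {"travel": [0,0,-0.8],"dr": [0,0,0]},
  ],
)

```text
clock: 23.08
position: [0.5623, -0.2278, 0.0251]
ee_rot: [0.971, -0.237, 0.0, -0.0]
ft_force: [-0.2, 0.3, 1.0]
grip_width: 0.49
```

Request:
servo_tool(
  moves=[
    {"travel": [0,0,0],"dr": [0,0,0]},
    {"travel": [0,0,0],"dr": [0,0,0]},
    {"travel": [0,0,-10],"dr": [0,0,0]},
    {"travel": [0,0,-25],"dr": [0,0,0]},
    {"travel": [0,0,-35],"dr": [0,0,-9]},
    {"travel": [0,0,-35],"dr": [0,0,-9]},
    {"travel": [0,0,-10],"dr": [0,0,-9]},
    {"travel": [0,0,0],"dr": [0,0,0]},
    {"travel": [0,0,0],"dr": [0,0,0]},
  ],
  claw=0.38,
)

```text
clock: 24.2
position: [0.5617, -0.2276, 0.1389]
ee_rot: [1.0, -0.006, -0.0, -0.0]
ft_force: [0.1, 0.4, 0.1]
grip_width: 0.623
```

```bash
python3 -c "
from h import *
go((.3655,-.2955),.135,0)
cv2.imwrite('pics/s1.png',manip.camera('scene'))"
```

```text
pos [ 0.5617 -0.2276  0.1389] clock 24.2 f [0.1 0.4 0.1] w 0.623
jaw yaw -0.6 -> 0.0 shift in present axes [-195.4   70.1    4. ] in final axes [-196.2   67.9    3.9] turn [-0.   0.  -0.6] j7 [-0.12  0.39  0.54  1.65 -0.21  1.16  0.46]
```

View pics/s1.png

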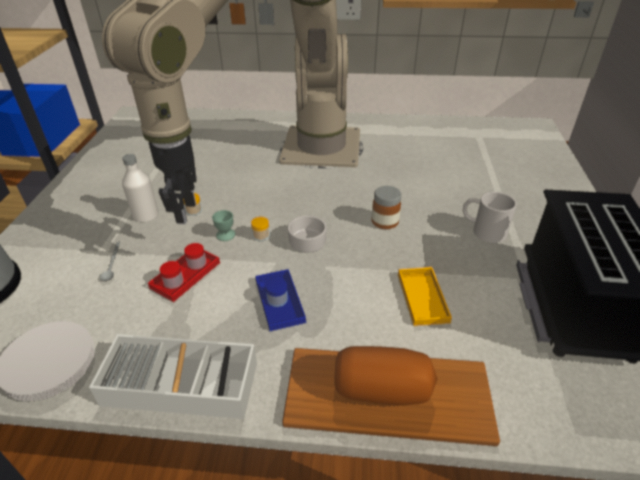

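Red and blue jars stand in their trays (195,255), (172,272), (277,290). Next: the yellow jar near the bottle.

Request:
servo_tool(
  moves=[
    {"travel": [-25,9,0],"dr": [0,0,0]},
    {"travel": [-48,17,0],"dr": [0,0,0]},
    {"travel": [-48,17,0],"dr": [0,0,0]},
    {"travel": [-40,14,0],"dr": [0,0,-0.6]},
    {"travel": [-25,8,0],"dr": [0,0,0]},
    {"travel": [-10,4,0],"dr": [0,0,0]},
    {"travel": [0,0,0],"dr": [0,0,0]},
    {"travel": [0,0,0],"dr": [0,0,0]},
  ],
  claw=0,
)

```text
clock: 25.25
position: [0.3667, -0.2951, 0.1393]
ee_rot: [1.0, 0.002, -0.0, 0.0]
ft_force: [-0.5, -0.2, -0.7]
grip_width: 1.002
```

```bash
python3 -c "
from h import *
go((.3655,-.2955),.02,0);cv2.imwrite('pics/w3.png',lids())"
```

```text
pos [ 0.3667 -0.2951  0.1393] clock 25.25 f [-0.5 -0.2 -0.7] w 1.002
jaw yaw 0.2 -> 0.0 shift in present axes [ -1.2   0.4 119.3] in final axes [ -1.2   0.4 119.3] turn [0.  0.  0.2] j7 [-0.03  0.06  0.64  2.   -0.04  1.09  0.63]
red 4985.0 622 122 82 [ 0.5294 -0.2248]
yellow 3920.0 309 247 36 [ 0.3625 -0.2944]
```

View pics/w3.png

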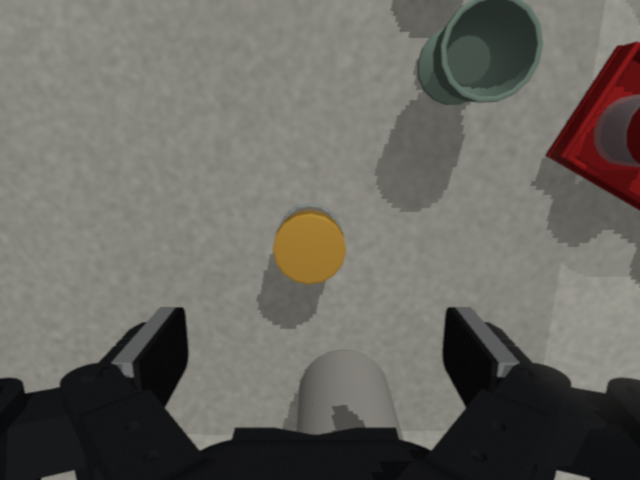

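Yellow lid at (309,247), bottle at (345,400) behind the hand. Descending with a small offset away from it.

Request:
servo_tool(
  moves=[
    {"travel": [-2.5,-3,30],"dr": [0,0,0]},
    {"travel": [0,0,30],"dr": [0,0,0]},
    {"travel": [0,0,10],"dr": [0,0,0]},
    {"travel": [0,0,0],"dr": [0,0,0]},
  ],
)

```text
clock: 25.8
position: [0.3633, -0.2925, 0.0693]
ee_rot: [1.0, 0.002, -0.001, -0.0]
ft_force: [0.2, 1.0, -0.1]
grip_width: 0.998
```

Request:
servo_tool(
  moves=[
    {"travel": [0,0,15],"dr": [0,0,0]},
    {"travel": [0,0,15],"dr": [0,0,0]},
    {"travel": [0,0,12],"dr": [0,0,0]},
    {"travel": [0,0,6],"dr": [0,0,0]},
    {"travel": [0,0,0],"dr": [0,0,0]},
    {"travel": [0,0,0],"dr": [0,0,0]},
  ],
)

```text
clock: 26.55
position: [0.3633, -0.2928, 0.0216]
ee_rot: [1.0, 0.001, 0.0, 0.0]
ft_force: [-0.1, -0.9, -0.0]
grip_width: 1.0
```

Request:
servo_tool(
  moves=[
    {"travel": [0,0,0],"dr": [0,0,0]},
    {"travel": [0,0,0],"dr": [0,0,0]},
    {"travel": [0,0,0],"dr": [0,0,0]},
    {"travel": [0,0,0],"dr": [0,0,0]},
    {"travel": [0,0,0],"dr": [0,0,0]},
  ],
  claw=1,
)

```text
clock: 27.18
position: [0.3633, -0.2926, 0.0217]
ee_rot: [1.0, 0.001, 0.0, -0.0]
ft_force: [-1.6, 2.5, 5.9]
grip_width: 0.493
```

Request:
servo_tool(
  moves=[
    {"travel": [0,0,-10],"dr": [0,0,0]},
    {"travel": [0,0,-30],"dr": [0,0,0]},
    {"travel": [0,0,-40],"dr": [0,0,0]},
    {"travel": [0,0,-40],"dr": [0,0,0]},
    {"travel": [0,0,-10],"dr": [0,0,-5]},
    {"travel": [0,0,0],"dr": [0,0,-5]},
    {"travel": [0,0,0],"dr": [0,0,0]},
    {"travel": [0,0,0],"dr": [0,0,0]},
  ],
)

```text
clock: 28.18
position: [0.363, -0.2926, 0.1514]
ee_rot: [0.996, 0.088, -0.0, -0.0]
ft_force: [0.0, 0.5, -1.4]
grip_width: 0.496
```

```bash
python3 -c "
from h import *
a=np.radians(10.1);u=np.array([np.cos(a),np.sin(a)]);t=np.array([.617,.267])
print(t+.035*u,t-.035*u)
go(t+.035*u,.145,10.1)"
```

```text
[0.65145761 0.27313784] [0.58254239 0.26086216]
pos [ 0.363  -0.2926  0.1514] clock 28.18 f [ 0.   0.5 -1.4] w 0.496
jaw yaw 10.0 -> 10.1 shift in present axes [ 382.7 -506.7    6.5] in final axes [ 383.2 -506.4    6.4] turn [-0.   0.  -0.1] j7 [-0.05  0.03  0.65  2.   -0.02  1.12  0.78]
```

Request:
servo_tool(
  moves=[
    {"travel": [15,-20,0],"dr": [0,0,0]},
    {"travel": [30,-40,0],"dr": [0,0,0]},
    {"travel": [34,-45,0],"dr": [0,0,0]},
    {"travel": [34,-45,0],"dr": [0,0,0]},
    {"travel": [34,-45,0],"dr": [0,0,0]},
    {"travel": [34,-45,0],"dr": [0,0,0]},
    {"travel": [34,-45,0],"dr": [0,0,0]},
    {"travel": [34,-45,0],"dr": [0,0,0]},
    {"travel": [34,-45,0],"dr": [0,0,0]},
    {"travel": [34,-45,0],"dr": [0,0,0]},
    {"travel": [34,-45,0],"dr": [0,0,0]},
    {"travel": [22,-29,0],"dr": [0,0,0]},
  ],
)

```text
clock: 29.68
position: [0.6432, 0.2625, 0.1504]
ee_rot: [0.996, 0.089, -0.001, -0.0]
ft_force: [0.3, -0.6, -1.4]
grip_width: 0.496
```

Request:
servo_tool(
  moves=[
    {"travel": [10,-12,0],"dr": [0,0,0]},
    {"travel": [0,0,0],"dr": [0,0,0]},
    {"travel": [0,0,0],"dr": [0,0,0]},
  ],
)

```text
clock: 30.05
position: [0.6507, 0.2717, 0.1512]
ee_rot: [0.996, 0.088, -0.0, 0.0]
ft_force: [-0.6, 0.8, -0.9]
grip_width: 0.493
```

```bash
python3 -c "
from h import *
go((.6515,.273),.0257,10.1);tray('yellow')"
```

```text
pos [0.6507 0.2717 0.1512] clock 30.05 f [-0.6  0.8 -0.9] w 0.493
jaw yaw 10.1 -> 10.1 shift in present axes [  1.1  -1.2 125.4] in final axes [  1.   -1.1 125.5] turn [ 0.  0. -0.] j7 [-0.61  0.56  0.22  1.33 -0.12  1.27 -0.21]
yellow [314. 351.] [132. 133.] -> ((664.2306518554688, 180.63442993164062), (102.34410858154297, 108.71497344970703), 40.44061279296875)
yellow [265. 229.] [109. 219.] -> ((615.7432861328125, 266.6707458496094), (150.60353088378906, 74.22715759277344), 10.52341365814209)
```

Request:
servo_tool(
  moves=[
    {"travel": [0,-2.5,30],"dr": [0,0,0]},
    {"travel": [0,0,40],"dr": [0,0,0]},
    {"travel": [0,0,30],"dr": [0,0,0]},
    {"travel": [0,0,14],"dr": [0,0,0]},
    {"travel": [0,0,6],"dr": [0,0,0]},
    {"travel": [0,0,3],"dr": [0,0,0]},
    {"travel": [0,0,1.5],"dr": [0,0,0]},
    {"travel": [0,0,1],"dr": [0,0,0]},
    {"travel": [0,0,0],"dr": [0,0,0]},
  ],
)

```text
clock: 31.22
position: [0.6505, 0.2756, 0.0262]
ee_rot: [0.996, 0.089, 0.0, -0.0]
ft_force: [0.2, -0.5, -1.4]
grip_width: 0.491
```

Request:
servo_tool(
  moves=[
    {"travel": [0,0,0.7],"dr": [0,0,0]},
    {"travel": [0,0,0],"dr": [0,0,0]},
  ],
)

```text
clock: 31.48
position: [0.6506, 0.2757, 0.0259]
ee_rot: [0.996, 0.089, 0.0, -0.0]
ft_force: [-2.4, -0.5, 5.2]
grip_width: 0.49
```

Request:
servo_tool(
  moves=[
    {"travel": [0,0,0],"dr": [0,0,0]},
    {"travel": [0,0,0],"dr": [0,0,0]},
    {"travel": [0,0,0],"dr": [0,0,0]},
    {"travel": [0,0,-10],"dr": [0,0,0]},
    {"travel": [0,0,-25],"dr": [0,0,0]},
    {"travel": [0,0,-35],"dr": [0,0,0]},
    {"travel": [0,0,-35],"dr": [0,0,5]},
    {"travel": [0,0,-10],"dr": [0,0,5]},
    {"travel": [0,0,0],"dr": [0,0,0]},
    {"travel": [0,0,0],"dr": [0,0,0]},
  ],
  claw=0.3,
)

```text
clock: 32.72
position: [0.65, 0.2754, 0.1396]
ee_rot: [1.0, 0.002, -0.0, 0.0]
ft_force: [-0.1, 1.0, 0.0]
grip_width: 0.699
```

```bash
python3 -c "
from h import *
go((.449,-.1045),.14,0)"
```

```text
pos [0.65   0.2754 0.1396] clock 32.73 f [-0.1  1.   0. ] w 0.699
jaw yaw 0.3 -> 0.0 shift in present axes [-2.028e+02  3.789e+02 -1.000e-01] in final axes [-201.   379.9   -0.4] turn [0.  0.1 0.3] j7 [-0.64  0.57  0.26  1.34 -0.15  1.25 -0.37]
```

Request:
servo_tool(
  moves=[
    {"travel": [-12,22,0],"dr": [0,0,0.3]},
    {"travel": [-24,45,0],"dr": [0,0,0]},
    {"travel": [-26,48,0],"dr": [0,0,0]},
    {"travel": [-26,48,0],"dr": [0,0,0]},
    {"travel": [-26,48,0],"dr": [0,0,0]},
    {"travel": [-26,48,0],"dr": [0,0,0]},
    {"travel": [-26,48,0],"dr": [0,0,0]},
    {"travel": [-22,43,0],"dr": [0,0,0]},
    {"travel": [-14,28,0],"dr": [0,0,0]},
    {"travel": [0,1,0],"dr": [0,0,0]},
    {"travel": [0,0,0],"dr": [0,0,0]},
    {"travel": [0,0,0],"dr": [0,0,0]},
  ],
  claw=0,
)

```text
clock: 34.22
position: [0.4479, -0.1021, 0.14]
ee_rot: [1.0, -0.0, -0.0, 0.0]
ft_force: [-0.1, 0.5, -0.3]
grip_width: 0.999
```

```bash
python3 -c "
from h import *
go((.449,-.1045),.02,0);lids()"
```

```text
pos [ 0.4479 -0.1021  0.14  ] clock 34.23 f [-0.1  0.5 -0.3] w 0.999
jaw yaw -0.0 -> 0.0 shift in present axes [  1.1   2.4 120. ] in final axes [  1.1   2.4 120. ] turn [ 0.  0. -0.] j7 [-0.32  0.03  0.46  2.02 -0.01  1.1   0.14]
red 1565.5 440 398 41 [ 0.5268 -0.2015]
yellow 3894.0 316 248 36 [ 0.4477 -0.1022]
blue 10345.5 599 132 89 [ 0.6    -0.0375]
```

Request:
servo_tool(
  moves=[
    {"travel": [0,1,30],"dr": [0,0,0]},
    {"travel": [0,0,40],"dr": [0,0,0]},
    {"travel": [0,0,30],"dr": [0,0,0]},
    {"travel": [0,0,13],"dr": [0,0,0]},
    {"travel": [0,0,6],"dr": [0,0,0]},
    {"travel": [0,0,0],"dr": [0,0,0]},
  ],
)

```text
clock: 35.02
position: [0.4481, -0.104, 0.0216]
ee_rot: [1.0, -0.001, 0.0, -0.0]
ft_force: [-0.0, -0.1, 0.2]
grip_width: 1.0
```

Request:
servo_tool(
  moves=[
    {"travel": [0,0,0],"dr": [0,0,0]},
    {"travel": [0,0,0],"dr": [0,0,0]},
    {"travel": [0,0,0],"dr": [0,0,0]},
    {"travel": [0,0,0],"dr": [0,0,0]},
    {"travel": [0,0,0],"dr": [0,0,0]},
  ],
  claw=1,
)

```text
clock: 35.65
position: [0.4479, -0.104, 0.0218]
ee_rot: [1.0, -0.001, 0.0, -0.0]
ft_force: [-2.2, 0.3, 7.6]
grip_width: 0.488
```

Request:
servo_tool(
  moves=[
    {"travel": [0,0,-10],"dr": [0,0,0]},
    {"travel": [0,0,-30],"dr": [0,0,0]},
    {"travel": [0,0,-40],"dr": [0,0,0]},
    {"travel": [0,0,-40],"dr": [0,0,0]},
    {"travel": [0,0,-10],"dr": [0,0,-5]},
    {"travel": [0,0,0],"dr": [0,0,-5]},
    {"travel": [0,0,0],"dr": [0,0,0]},
    {"travel": [0,0,0],"dr": [0,0,0]},
  ],
)

```text
clock: 36.65
position: [0.4474, -0.1041, 0.1512]
ee_rot: [0.996, 0.085, -0.0, -0.0]
ft_force: [0.2, 0.3, -1.1]
grip_width: 0.496
```

```bash
python3 -c "
from h import *
go((.5815,.2605),.15,10.1)"
```

```text
pos [ 0.4474 -0.1041  0.1512] clock 36.65 f [ 0.2  0.3 -1.1] w 0.496
jaw yaw 9.8 -> 10.1 shift in present axes [ 193.9 -336.6    1.2] in final axes [ 195.9 -335.4    1.2] turn [-0.   0.  -0.3] j7 [-0.33  0.02  0.47  2.01 -0.01  1.12  0.31]
```

Request:
servo_tool(
  moves=[
    {"travel": [12,-21,0],"dr": [0,0,0]},
    {"travel": [24,-42,0],"dr": [0,0,0]},
    {"travel": [27,-47,0],"dr": [0,0,0]},
    {"travel": [27,-47,0],"dr": [0,0,0]},
    {"travel": [27,-47,0],"dr": [0,0,0]},
    {"travel": [27,-47,0],"dr": [0,0,0]},
    {"travel": [24,-42,0],"dr": [0,0,0]},
    {"travel": [16,-28,0],"dr": [0,0,0]},
    {"travel": [10,-15.5,0],"dr": [0,0,-0.3]},
    {"travel": [0,0,0],"dr": [0,0,0]},
    {"travel": [0,0,0],"dr": [0,0,0]},
  ],
)

```text
clock: 38.02
position: [0.581, 0.2595, 0.1509]
ee_rot: [0.996, 0.088, -0.0, 0.0]
ft_force: [0.0, -0.2, -0.4]
grip_width: 0.491
```

```bash
python3 -c "
from h import *
go((.5815,.2605),.0258,10.1);tray('yellow')"
```

```text
pos [0.581  0.2595 0.1509] clock 38.02 f [ 0.  -0.2 -0.4] w 0.491
jaw yaw 10.1 -> 10.1 shift in present axes [  0.7  -1.  125.1] in final axes [  0.7  -0.9 125.1] turn [ 0.  0. -0.] j7 [-0.67  0.41  0.23  1.54 -0.1   1.2  -0.25]
yellow [315. 339.] [132. 134.] -> ((594.38037109375, 179.94491577148438), (100.01519775390625, 103.94061279296875), 10.052231788635254)
yellow [371. 229.] [214. 108.] -> ((617.8641357421875, 266.8868103027344), (147.17108154296875, 73.6640853881836), 9.532352447509766)
```

View pics/t_yellow.png

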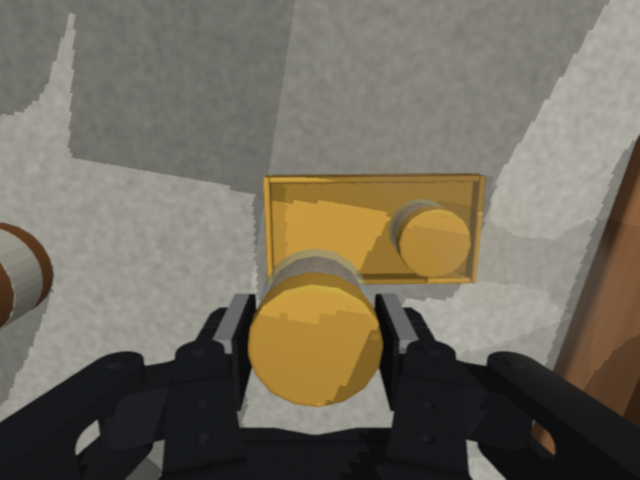

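First yellow jar stands in its tray (435,243); the free half is under the held jar.

Request:
servo_tool(
  moves=[
    {"travel": [0,-1,30],"dr": [0,0,0]},
    {"travel": [0,0,40],"dr": [0,0,0]},
    {"travel": [0,0,30],"dr": [0,0,0]},
    {"travel": [0,0,14],"dr": [0,0,0]},
    {"travel": [0,0,6],"dr": [0,0,0]},
    {"travel": [0,0,3],"dr": [0,0,0]},
    {"travel": [0,0,1.5],"dr": [0,0,0]},
    {"travel": [0,0,0.7],"dr": [0,0,0]},
    {"travel": [0,0,0],"dr": [0,0,0]},
  ],
)

```text
clock: 39.2
position: [0.581, 0.2618, 0.0263]
ee_rot: [0.996, 0.089, 0.0, -0.0]
ft_force: [-1.3, 0.4, -1.7]
grip_width: 0.493
```

Request:
servo_tool(
  moves=[
    {"travel": [0,0,0.8],"dr": [0,0,0]},
    {"travel": [0,0,0],"dr": [0,0,0]},
  ],
)

```text
clock: 39.45
position: [0.5811, 0.2618, 0.026]
ee_rot: [0.996, 0.089, 0.0, -0.0]
ft_force: [-1.3, -1.1, 5.7]
grip_width: 0.495
```

Request:
servo_tool(
  moves=[
    {"travel": [0,0,0],"dr": [0,0,0]},
    {"travel": [0,0,0],"dr": [0,0,0]},
    {"travel": [0,0,0],"dr": [0,0,0]},
    {"travel": [0,0,-10],"dr": [0,0,0]},
    {"travel": [0,0,-25],"dr": [0,0,0]},
    {"travel": [0,0,-40],"dr": [0,0,0]},
    {"travel": [0,0,-50],"dr": [0,0,0]},
    {"travel": [0,0,-40],"dr": [0,0,0]},
    {"travel": [-40,0,0],"dr": [0,0,0]},
    {"travel": [-40,0,0],"dr": [0,0,0]},
    {"travel": [-40,0,0],"dr": [0,0,0]},
    {"travel": [0,0,0],"dr": [0,0,0]},
  ],
  claw=0.38,
)

```text
clock: 40.95
position: [0.4609, 0.2405, 0.1912]
ee_rot: [0.996, 0.089, 0.0, -0.001]
ft_force: [0.3, 0.1, 0.5]
grip_width: 0.619
```

```bash
python3 - <<'E'
from h import *
im=manip.camera('scene');cv2.imwrite('pics/s2.png',im);a=cv2.imread('pics/scene0.png')
for n,i in(('before',a),('after',im)):
  for k,m in masks(i).items():
    for b in blobs(m,600): print(n,k,np.round(cv2.minAreaRect(b)[0]),cv2.contourArea(b))
E
```

```text
before red [184. 272.] 1766.5
before yellow [425. 295.] 1454.0
before blue [280. 299.] 1511.5
before blue [ 54. 110.] 820.0
after red [182. 270.] 1919.5
after yellow [424. 295.] 2140.5
after blue [283. 310.] 664.5
after blue [ 54. 110.] 2037.0
```

View pics/s2.png

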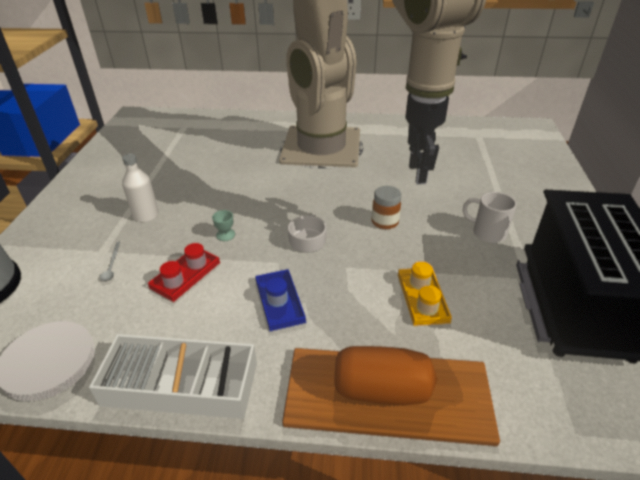

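All five jars stand upright in matching trays: red (195,255)/(172,272), blue (277,290), yellow (422,272)/(430,297). Trays and bystanders look unmoved.

```bash
python3 -c "
from workcell import manip
print(manip.hand_in())"
```

```text
the job is handed in; nothing more can be done
None
```

All five jars are sorted and the job is handed in. The blue jar was moved out of the yellow tray into the blue one, and both red and both yellow jars are in their own trays. Everything finished at about 41 s of the 72 s allowed.

- **Jars:** the final scene picture shows all five standing upright in the tray of their own colour.
- **Trays and bystanders:** the wrist-camera fixes on the red and yellow trays before and after loading differed by 2 mm or less, which is within measurement error. I did not re-measure the blue tray after loading, nor the bystanders. They only look unmoved by eye in the scene picture.
- **Forces:** the highest wrist force I read was about 15 N, when setting down the second red jar. I backed off that contact before releasing. The other set-downs read about 3 to 6 N.
- **One mismatch:** the gripper closed on the blue jar about 5 mm off centre. I corrected for that when placing it.

I viewed 10 pictures.

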